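Draw the blanking plug from a sealed controller

ROBOT

A 6-joint arm with a two-finger parallel gripper is mounted at the origin on the work surface. World frame = base frame: x ahead of the robot, y to its left, z up, the work surface at z = 0. Lengths are in mm, angles in rad, forces in N, time in s.
With the tool pointing down it reaches from about 400 to 825 mm from the base axis. Payload 7 kg.
Tool frame: the origin (TCP) lies at the very end of the fingers, on their centre line; the grasp point (between the pads) lies 19 mm behind it; z points along the fingers, y is the line along which they close (so a half turn about z gives the same grasp; the last joint's range is limited). The gripper opens to 88 mm and grips with 3 to 60 N. Pads are 19 mm wide; open, the fingers measure 130 mm over their backs; the gripper's body (78 mm by 193 mm) begins 47 mm behind the grasp point.
Start: joints at [1.47, 0.359, 0.012, 0, -1.224, -0.288], TCP at [255.884, 624.595, 226.561] pointing down, gripper open.
Joint ranges: [-3.07, 3.07], [-1.43, 2.12], [-1.02, 1.25], [-3.03, 1.67], [-3.05, -0], [-3.03, 3.03]. Speed limits (rad/s): [2.39, 2.39, 3.01, 3.14, 3.14, 3.14].

INTERFACE

Orientations are given as a unit quaternion [x, y, z, w].
In Python, from plant import bot gives the robot as it stands. Calls block until the motion is done:
- bot.move_ptp(position, orientation): joint-space move of the TCP to a pose.
- bot.line_to(position, velocity=150, ori=None): straight line of the TCP; ori=None keeps the orientation; velocity is the mean speed in mm/s.
- bot.move_joints(angles): joint-space move.
- bot.move_gripper(opening, force=None): finger opening in mm; force is the grip in N (None keeps the last); returns when the fingers have stopped.
- bot.pause(seconds).
- bot.solve_ik(position, orientation): joint angles nearest the present ones, or None.
- bot.read_state(): the state.
- bot.camera(name): name is "scene" or "top" or "wrist"; returns the picture (480x640x3 uint8, red, green, blue); there is no depth.
- bot.get_calibration(name): a dict with "fx", "fy", "cx", "cy" (pixels), "view" (4x4, takes a point from world to camera coordinates); the wrist camera has in their place "T_tool_cam" (4x4, takes a point from camera to tool coordinates, whose origin is the TCP and whose axes are the flange's). Camera axes: x right, y up, looking along -z (the intrinsics and any distortion apply to the point x, -y, -z); pixel columns grow to the right and rows downward; lengths in mm; the calibration is good to about 2 mm. The wrist camera is an equidistant fisheye: a pixel r from the principal point sees the ray r / f radians off the axis. A picture is of the moment at which its call begins: read the wrist's pose just before it. get_calibration takes no time and is no camera call.
A pose or a line that the arm cannot do raises bot.Unreachable and nothing moves.
- bot.close_job(): hands the job in; it is judged then, once.
The state is a dict: "t": time; "joint_pos": joint angles; "qvel": joint speeds; "tau": joint torques, N m; "tcp_pos": TCP position; "eef_rot": TCP orientation; "contact_force": force on the tool from outside, world axes, zero at the start; "moment": the same for the moment, N m; "width": finger opening in mm; "finger_force": force on a finger pad.
Only numpy, scipy, OpenCV 4.12 (cv2) and the standard library are available. Lean on these libraries where they do the work, as an engineer would, in place of code of your own. Each camera call takes 0.05 s, during which the arm holds its last target. There are 200 camera calls.

TASK

The orange blanking plug sits flush in the sealed aluminium controller. Take the puller rod from its stand, screw it gently clockwise into the plug's threaded centre until its shoulder is fully home, then draw the plug straight up out of its port and stand plug and rod together, upright, in the empty half of the black parts tray; let go and leave everything else where it is.

Things in the scene. Friction and masses are not known exactly. Their poses are not given: they have to be found in the camera images.
- rod: Puller rod, loose, 120 to 200 g, 105 mm long, upright in its stand. Origin: centre of the nose tip; z runs up the rod. Steel nose 9 mm thick with tapered tip, shoulder 22 mm across at z = 27 to 33 mm, shank 12 mm, round black grip 24 mm across with yellow rings from z = 52 to 105 mm.
- rod_flights (a point): Centre of the rod at its two short steel thread flights, 16 mm above the nose tip. They stick out along the rod's +x and -x (this point's axes), 16 mm over both, 3.5 mm high: the rod's yaw tells where they point.
- rod_shoulder (a point): Centre of the flat underside of the rod's shoulder, 27 mm above the nose tip. The rod is home when this lies on the plug's face.
- plug: Orange square blanking plug with a brass threaded centre, loose, about 100 g, 33 mm high: flange 36 x 36 x 5 mm on a body 28 x 28 x 28 mm. Origin: centre of its underside, z up its axis. Sits in the controller, flange flush with the cover, and cannot turn there. The bore under the thread guides the rod's nose (0.7 mm play all round) and never bottoms.
- plug_face (a point): Centre of the plug's top face, 33 mm above its underside, at the middle of the 18 mm wide mouth. A few newtons of pressure wind the rod in; over 15 N before it is home crosses the thread, and nipping the shoulder up or wrenching the rod with more than 35 N tears the brass loose.
- plug_thread (a point): Top of the thread, on the axis 2 mm below the face. Right-hand, two starts, 15 mm advance per turn, nearly 1 mm axial play. Starts lie at this point's +x and -x by design, but the brass was pressed in up to 57 degrees off either way, not measured. Flights rest on a thread wherever lowered; turned clockwise they wind down, are caught 180 degrees past a start, home at about 280.
- housing: Sealed controller, fixed: grey die-cast aluminium box 200 x 150 x 70 mm, fins on its long sides. Origin: centre of its underside; x along its length, connectors at its +x end. A 14 mm high brass vent stands on the cover at x = 70, y = 45 mm.
- port (a point): Centre of the plug's port, level with the top of the cover, 70 mm above the table (30 mm to -x of the housing's middle); z up along the port's axis. A rubber seal grips the plug: 10 to 20 N draw it, and it lets go once the plug has risen about 13 mm. The foot is clear after 33 mm. Levering or forcing the plug jams it (the seal squeezes it with 20 N, 40 N is too much).
- stand: Grey tool block, fixed, 60 x 140 x 50 mm. Origin: centre of its underside. The rod hangs by its shoulder in a hole at y = -38 mm (18 mm wide, 40 mm deep); three small screwdrivers up to 82 mm high stand at y = +28 and +52 mm.
- tray: Black parts tray, fixed, 170 x 110 x 22 mm, walls and floor 4 mm, one wall across the middle. Origin: centre of its underside. Half +x holds a rubber seal and a brass standoff, half -x is empty.
- tray_empty (a point): Middle of the floor of the tray's empty half (79 x 102 mm inside), 4 mm above the table; axes as the tray's.
- spare_seal: Black rubber ring 32 mm across, loose in the tray. Leave alone.
- standoff: Brass standoff 9 mm across, 12 mm high, loose in the tray. Leave alone.
- dust_cap: Black connector cap 22 mm across, 10 mm high, loose on the far right corner of the controller's cover. Leave alone.
- flux_jar: White jar with green lid, 56 mm across, 45 mm high. Leave alone.
- solder_reel: Steel-grey solder reel 60 mm across, 40 mm high. Leave alone.
- board: Blue circuit board 90 x 140 mm. Leave alone.
- tweezers: Dark tweezers 130 mm long, 8 mm high. Leave alone.
- driver: Screwdriver with red handle, 170 mm long. Leave alone.
Not all that is in view belongs to the job. What is shaped like the rod but pink or red is not meant.

How it is judged:
By the outcome, as a careful person would: the job done as asked, in the order asked, and still so for the second after the job is handed in, with the robot touching nothing.
It also fails if it takes over 72 s, if anything falls off the work surface, if the arm or the gripper's body presses on something with over 40 N, if the wrist force passes 120 N, or if a joint passes its speed limit or range.

## Working session

There is one attempt and no reset: what is moved stays moved. The work goes in short steps, each a Python script; the robot and the scene stay as the last script left them, time stands still between calls to the robot, and variables do not carry over. Pictures are saved under pics/ and viewed, at most 10 in all, crops included, and the job is handed in when it is done.

```bash
ls; mkdir -p pics; python3 - <<'E'
from plant import bot
import cv2,numpy as np
s=bot.read_state();print({k:np.round(v,3) for k,v in s.items()})
for n in("scene","top","wrist"):
    print(n,{k:np.round(v,4).tolist() for k,v in bot.get_calibration(n).items()})
    cv2.imwrite(f"pics/{n}0.png",bot.camera(n)[...,::-1])
E
```

```text
pics
{'t': np.float64(0.0), 'joint_pos': array([ 1.47 ,  0.359,  0.011, -0.   , -1.224, -0.288]), 'qvel': array([ 0.001, -0.001,  0.   , -0.001,  0.   ,  0.002]), 'tau': array([-2.0000e-03, -5.8272e+01,  2.9307e+01,  6.9980e+00,  7.0000e-03,
       -0.0000e+00]), 'tcp_pos': array([255.71 , 624.151, 225.581]), 'eef_rot': array([ 0.981, -0.193, -0.   ,  0.001]), 'contact_force': array([-0.046, -0.475, -0.135]), 'moment': array([-0.034,  0.07 , -0.016]), 'finger_force': np.float64(0.0), 'width': np.float64(87.687)}
scene {'fx': 433.2339, 'fy': 433.2339, 'cx': 314.4655, 'cy': 248.0313, 'view': [[-0.8832, 0.4686, -0.0201, 546.3215], [-0.3143, -0.5596, 0.7669, 110.1223], [0.3482, 0.6836, 0.6415, -1200.7429], [0.0, 0.0, 0.0, 1.0]]}
top {'fx': 535.4505, 'fy': 535.4505, 'cx': 317.841, 'cy': 234.4859, 'view': [[0.0075, -0.9999, 0.0069, -20.3562], [0.9759, 0.0088, 0.2181, -611.7074], [-0.2181, 0.0051, 0.9759, -981.861], [0.0, 0.0, 0.0, 1.0]]}
wrist {'fx': 371.6483, 'fy': 371.6483, 'cx': 317.7023, 'cy': 237.9854, 'T_tool_cam': [[-0.0003, 0.9587, 0.2845, 77.59], [1.0, 0.0002, 0.0001, 0.685], [0.0, 0.2845, -0.9587, -158.2426], [0.0, 0.0, 0.0, 1.0]]}
```

View pics/top0.png

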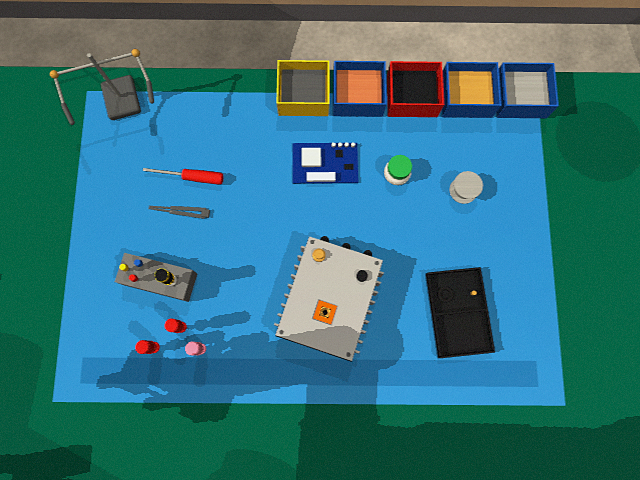

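View pics/scene0.png

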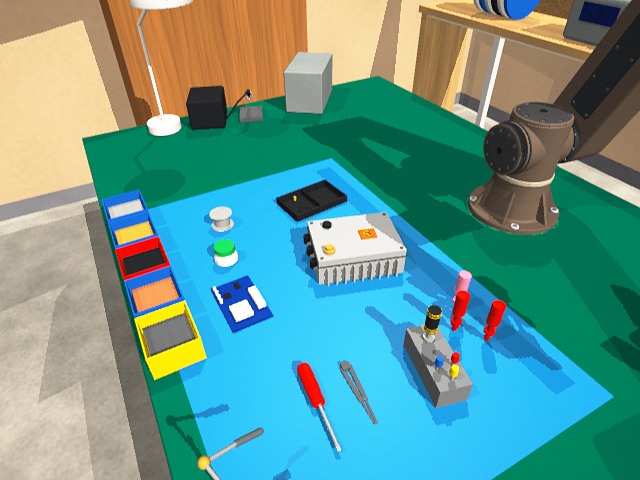

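The top view shows the black and yellow rod standing in the grey stand at (164,275). There are three red or pink lookalikes at (173,325), (145,347) and (193,349). The orange plug is at (324,312). The tray is at about (460,312), and its empty half is the lower one, around (463,330). The scene view shows the rod at (433,320) in the stand, which confirms it. The lookalikes stand free on the mat.

Next I'll write the helpers and measure.

```bash
cat > h.py <<'E'
from plant import bot
import numpy as np, cv2
from scipy.spatial.transform import Rotation as R
def cam(name,state=None):
    c=bot.get_calibration(name)
    if name!="wrist":
        V=np.array(c["view"]);return c,np.linalg.inv(V)
    s=state; T=np.eye(4);T[:3,:3]=R.from_quat(s["eef_rot"]).as_matrix();T[:3,3]=s["tcp_pos"]
    return c,T@np.array(c["T_tool_cam"])
def ray(name,uv,state=None):
    c,M=cam(name,state);x=(uv[0]-c["cx"])/c["fx"];y=(uv[1]-c["cy"])/c["fy"]
    if name=="wrist":
        r=np.hypot(x,y);k=np.sin(r)/max(r,1e-9);d=np.array([x*k,-y*k,-np.cos(r)])
    else: d=np.array([x,-y,-1])
    return M[:3,3],M[:3,:3]@d/np.linalg.norm(d)
def onz(name,uv,z,state=None):
    o,d=ray(name,uv,state);return o+d*(z-o[2])/d[2]
def tri(r1,r2):
    (o1,d1),(o2,d2)=r1,r2
    t=np.linalg.lstsq(np.c_[d1,-d2],o2-o1,rcond=None)[0]
    a,b=o1+t[0]*d1,o2+t[1]*d2
    return (a+b)/2,np.linalg.norm(a-b)
def mask(img,lo,hi,box=None):
    hsv=cv2.cvtColor(img,cv2.COLOR_RGB2HSV);m=cv2.inRange(hsv,np.array(lo),np.array(hi))
    if box:
        k=np.zeros_like(m);x0,y0,x1,y1=box;k[y0:y1,x0:x1]=255;m&=k
    return m
def big(m):
    return max(cv2.findContours(m,cv2.RETR_EXTERNAL,cv2.CHAIN_APPROX_NONE)[0],key=cv2.contourArea)
def cen(m):
    v,u=np.nonzero(m);return np.array([u.mean(),v.mean()])
def down(yaw): # tool x axis at world angle yaw, tool z down
    return (R.from_euler("z",yaw)*R.from_euler("x",np.pi)).as_quat()
def pic(name,fn):
    s=bot.read_state();im=bot.camera(name);cv2.imwrite("pics/"+fn,im[...,::-1]);return s,im
E
python3 - <<'E'
from h import *
T=cv2.imread("pics/top0.png")[...,::-1].copy();S=cv2.imread("pics/scene0.png")[...,::-1].copy()
def rect(name,m,z):
    c=big(m).reshape(-1,2);P=np.array([onz(name,p,z)[:2] for p in c],np.float32);return cv2.minAreaRect(P)
org=([8,150,150],[20,255,255])
print("plug top",rect("top",mask(T,*org,(305,295,345,330)),70))
print("plug scene",rect("scene",mask(S,*org,(350,222,385,246)),70))
tm=mask(T,[0,0,0],[180,255,70],(420,260,502,362))
c=big(tm);print("tray",cv2.minAreaRect(c), rect("top",tm,18))
cv2.imwrite("pics/a.png",np.hstack([cv2.resize(T[240:310,105:205],None,fx=4,fy=4,interpolation=cv2.INTER_CUBIC),cv2.resize(S[300:410,400:475][:70+0],(400,280)) ])[...,::-1])
# stand: grey low saturation
sm=mask(T,[0,0,70],[180,70,200],(105,240,205,310));print("stand",rect("top",sm,50))
# rod yellow in both views
yel=([20,120,120],[32,255,255])
mt=mask(T,*yel,(150,262,182,292));ms=mask(S,*yel,(420,300,448,345))
print(cen(mt),cen(ms),tri(ray("top",cen(mt)),ray("scene",cen(ms))))
E
```

```text
plug top ((461.572998046875, -29.205263137817383), (36.45095443725586, 36.3808479309082), 71.94096374511719)
plug scene ((463.03228759765625, -29.057226181030273), (35.47502136230469, 36.6878776550293), 72.05792236328125)
tray ((459.8011779785156, 312.1806640625), (88.64312744140625, 57.25771713256836), 81.43086242675781) ((468.1626892089844, -298.88494873046875), (169.816162109375, 113.76762390136719), 6.346673011779785)
stand ((530.1224975585938, 306.407958984375), (142.1861572265625, 60.729148864746094), 76.46795654296875)
[164.93023256 276.62790698] [432.65420561 322.51401869] (array([521.99336356, 270.77545374,  94.71204904]), np.float64(1.176250117006495))
```

View pics/a.png

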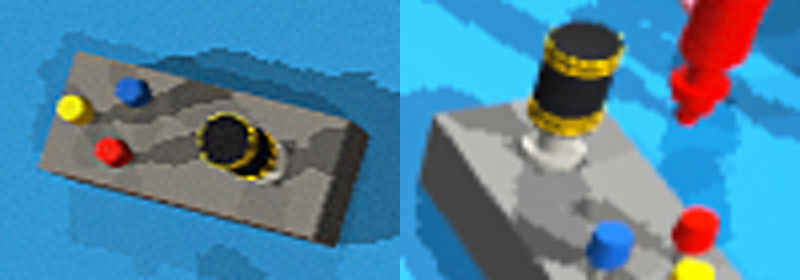

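The crop confirms the target: the black grip with yellow rings is upright in the stand and the lookalikes are red or pink. I'll move above the rod and check it with the wrist camera.

```bash
python3 - <<'E'
from h import *
for y in (-20,0,76.5,-103.5):
    q=bot.solve_ik([521.5,270.3,190],down(np.radians(y)));print("ik",y,None if q is None else np.round(q,2))
for y in range(-180,180,45):
    q=bot.solve_ik([462.3,-29.1,140],down(np.radians(y)));print("plug",y,None if q is None else np.round(q,2))
q0=down(np.radians(76.5));q1=down(np.radians(-103.5))
c=[(abs(k[5]),i) for i,k in enumerate([bot.solve_ik([521.5,270.3,190],q) for q in (q0,q1)]) if k is not None]
q=(q0,q1)[min(c)[1]]
bot.move_ptp([521.5,270.3,190],q)
s,im=pic("wrist","w1.png");print(s["t"],s["tcp_pos"],s["joint_pos"])
E
```

```text
ik -20 [ 0.81  0.24 -0.24  0.   -1.09  0.41]
ik 0 [ 0.81  0.24 -0.24  0.   -1.09  0.76]
ik 76.5 [ 0.81  0.24 -0.24  0.   -1.09  2.1 ]
ik -103.5 [ 0.81  0.24 -0.24  0.   -1.09 -1.05]
plug -180 [ 0.36  0.09 -0.56 -0.   -0.92 -1.93]
plug -135 [ 0.36  0.09 -0.56  0.   -0.92 -1.15]
plug -90 [ 0.36  0.09 -0.56  0.   -0.92 -0.36]
plug -45 [ 0.36  0.09 -0.56  0.   -0.92  0.42]
plug 0 [ 0.36  0.09 -0.56  0.   -0.92  1.21]
plug 45 [ 0.36  0.09 -0.56  0.   -0.92  1.99]
plug 90 [ 0.36  0.09 -0.56  0.   -0.92  2.78]
plug 135 [ 0.36  0.09 -0.56 -0.   -0.92 -2.72]
1.7833 [521.40368325 271.18993366 190.11899043] [ 8.12043158e-01  2.42523428e-01 -2.38818443e-01 -1.07070950e-05
 -1.08909095e+00 -1.04602375e+00]
```

View pics/w1.png

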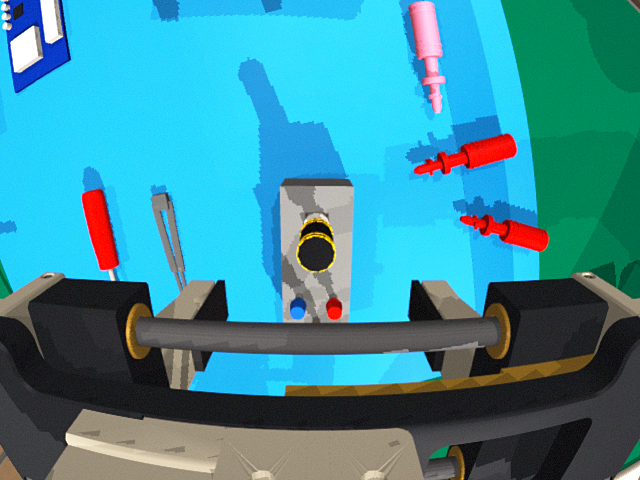

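The wrist view shows the rod's top disc at about (316,253), centred between the fingers, with the screwdrivers behind it. I'll localise the disc, then do two centring squeezes at 90 degrees to each other.

```bash
python3 - <<'E'
from h import *
im=cv2.imread("pics/w1.png")[...,::-1].copy();s=bot.read_state()
m=mask(im,[0,0,0],[180,255,60],(290,225,345,275))
c=max(cv2.findContours(m,cv2.RETR_EXTERNAL,cv2.CHAIN_APPROX_NONE)[0],key=lambda c:cv2.boundingRect(c)[1]+cv2.contourArea(c))
e=cv2.fitEllipse(c);print(e)
p=onz("wrist",e[0],128,s);print("rod top",p)
Rm=R.from_quat(s["eef_rot"]).as_matrix();print("in tool",Rm.T@(p-s["tcp_pos"]))
o,d=ray("wrist",e[0],s);t=ray("top",(160.5,272.5));print(tri((o,d),t))
E
```

```text
((315.5567932128906, 253.52896118164062), (32.34021759033203, 34.00738525390625), 92.11566162109375)
rod top [522.59592231 268.74404692 128.        ]
in tool [ 2.21497668 -1.8334339  62.06528503]
(array([521.15616701, 261.8528276 , 151.41559172]), np.float64(2.0383617479197103))
```

```bash
python3 - <<'E'
from h import *
def st(l):
    s=bot.read_state();print(l,np.round(s["t"],1),np.round(s["tcp_pos"],2),"F",np.round(s["contact_force"],1),"M",np.round(s["moment"],2),"w",round(s["width"],1),"ff",round(s["finger_force"],1))
p=np.array([522.3,269.3])
bot.move_gripper(50,5)
bot.line_to([*p,150],150);bot.line_to([*p,80],100);st("down")
bot.move_gripper(0,5);st("sq1")
bot.move_gripper(50);st("open")
q=down(np.radians(-103.5+90))
bot.line_to([*p,80],100,ori=q);st("rot")
bot.move_gripper(0,5);st("sq2");bot.pause(.1)
bot.move_gripper(50);st("open")
bot.line_to([*p,80],100,ori=down(np.radians(-103.5+180)));st("rot")
bot.move_gripper(0,5);st("sq3")
print(bot.read_state()["joint_pos"])
E
```

```text
down 3.9 [522.74 269.65  80.67] F [ 0.3 -0.3  0.4] M [ 0.11 -0.06  0.01] w 50.0 ff 0.0
sq1 4.5 [522.45 269.39  80.26] F [-0.7 -0.1  2. ] M [ 0.09  0.09 -0.01] w 23.7 ff 5.0
open 5.2 [522.27 269.3   79.97] F [-0.  -0.2  0.7] M [ 0.12 -0.09  0.  ] w 49.9 ff 0.0
rot 6.9 [522.29 269.28  79.98] F [-0.3 -0.5  1.2] M [-0.03  0.05 -0.  ] w 50.1 ff 0.0
sq2 7.4 [522.32 269.27  80.04] F [-0.1 -0.   0.9] M [-0.1  -0.01  0.02] w 24.0 ff 5.0
open 8.2 [522.31 269.31  80.01] F [ 0.   0.1 -0.1] M [-0.02  0.04 -0.05] w 50.3 ff 0.0
rot 9.9 [522.27 269.3   79.98] F [ 0.3 -0.6  0.5] M [-0.09 -0.04 -0.01] w 50.2 ff 0.0
sq3 10.5 [522.29 269.3   80.01] F [-0.  -0.5 -0.9] M [-0.12 -0.16  0.05] w 23.8 ff 5.0
[ 8.08549985e-01  3.51049930e-01 -3.68867726e-01 -4.58730104e-06
 -8.50852404e-01  2.09741363e+00]
```

```bash
python3 - <<'E'
from h import *
bot.move_gripper(0,25)
bot.line_to([522.3,269.3,200],150)
s=bot.read_state();print(s["t"],s["width"],np.round(s["contact_force"],1))
bot.move_ptp([462.3,-29.1,170],down(np.radians(97)))
s,im=pic("wrist","w2.png");print(s["t"],s["tcp_pos"],s["joint_pos"],s["width"])
np.save("s2.npy",s,allow_pickle=True)
S=bot.camera("scene");cv2.imwrite("pics/s2.png",S[...,::-1])
cv2.imwrite("pics/b.png",np.hstack([cv2.resize(im[180:400,210:430],(400,400),interpolation=cv2.INTER_CUBIC),cv2.resize(S[140:260,310:430],(400,400),interpolation=cv2.INTER_CUBIC)])[...,::-1])
E
```

```text
11.625 23.63571318785427 [ 0.3  0.7 -1.3]
12.7917 [462.90572007 -28.61775281 170.03427354] [ 3.64726168e-01  5.42863016e-02 -5.19024516e-01  1.59912666e-04
 -9.97182418e-01  2.89871576e+00] 23.600971049943816
```

View pics/b.png

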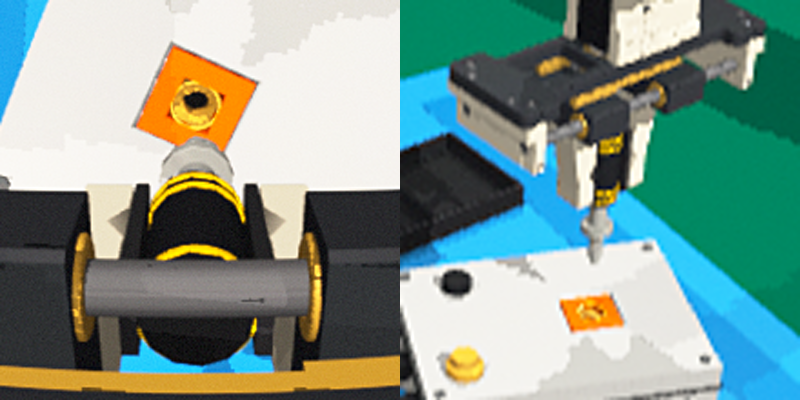

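The rod is held upright by its grip, and the plug is clearly visible in the wrist view at about crop (197,97). I'll get its centre from several views, including one with the wrist turned half round so the calibration bias cancels.

```bash
cat >> h.py <<'E'
def plugc(im,s,box=(0,60,640,330)):
    m=mask(im,[6,150,120],[17,255,255],box);m=cv2.morphologyEx(m,cv2.MORPH_OPEN,np.ones((3,3)))
    P=np.array([onz("wrist",p,70,s)[:2] for p in big(m).reshape(-1,2)],np.float32);return cv2.minAreaRect(P)
E
python3 - <<'E'
from h import *
im=cv2.imread("pics/w2.png")[...,::-1].copy();s=np.load("s2.npy",allow_pickle=True).item()
print("yaw97",plugc(im,s))
bot.move_ptp([462.3,-29.1,190],down(np.radians(-83)));bot.pause(.2)
s,im=pic("wrist","w3.png");print(s["t"],s["tcp_pos"],"yaw-83",plugc(im,s))
bot.move_ptp([462.3,-29.1,160],down(np.radians(97)));bot.pause(.2)
s,im=pic("wrist","w4.png");print(s["t"],s["tcp_pos"],"yaw97",plugc(im,s),s["contact_force"])
E
```

```text
yaw97 ((462.7380676269531, -28.792360305786133), (37.10481262207031, 36.489437103271484), 72.3055191040039)
15.7417 [462.26730917 -29.10779381 189.95362574] yaw-83 ((462.7878112792969, -29.371803283691406), (36.88298416137695, 36.40886688232422), 72.16477966308594)
18.6417 [462.30426441 -29.10174093 160.0135902 ] yaw97 ((462.8414001464844, -28.851703643798828), (37.09528732299805, 36.56211853027344), 72.32745361328125) [ 0.37346273  0.34102905 -1.11647615]
```

```bash
cat >> h.py <<'E'
def fz(n=3):
    a=[]
    for _ in range(n):
        a.append(np.r_[bot.read_state()["contact_force"],bot.read_state()["moment"]]);bot.pause(.015)
    return np.mean(a,0)
E
python3 - <<'E'
from h import *
P=[462.7,-29.1]
bot.line_to([*P,130],100);bot.pause(.2)
b=fz(6);np.save("base.npy",b);print("base",np.round(b,2),bot.read_state()["t"])
z=130
for z in [120,116,114,113]+list(np.arange(112.5,99.9,-.5)):
    bot.line_to([*P,z],20 if z<121 else 60);f=fz()-b
    if z<=112.5 and 0: pass
    if f[2]>2.0 or np.hypot(*f[:2])>5: break
s=bot.read_state();print(z,s["t"],s["tcp_pos"],np.round(f,2),s["width"])
np.save("z.npy",z)
E
```

```text
base [ 0.09 -0.21 -0.92 -0.09 -0.13 -0.01] 19.4417
106.5 25.0417 [462.86049298 -29.09422269 106.67982662] [-0.7  -0.07  3.04 -0.03  0.18  0.01] 23.351837863859505
```

```bash
cat > wind.py <<'E'
from h import *
import sys
P=[462.7,-29.1];b=np.load("base.npy")
yaw,z,n,step=[float(a) for a in sys.argv[1:5]]
for i in range(int(n)):
    f=fz(2)-b
    if f[2]>10 or f[5]>.07 or np.hypot(*f[:2])>10: print("stop");break
    dz=-15/360*step*(1 if f[2]>2 else 1.8 if f[2]<0.8 else 1.3) if f[2]<4.5 else (-15/360*step*.6 if f[2]<6.5 else 0)
    yaw-=step;z+=dz
    bot.line_to([*P,z],20,ori=down(np.radians(yaw)))
    s=bot.read_state();f=fz(2)-b
    print(i,round(s["t"],1),"yaw",yaw,"z",round(z,2),np.round(s["tcp_pos"],2),"F",np.round(f[:3],1),"mz",round(f[5],3),"w",round(s["width"],1))
print("args",yaw,z)
E
python3 - <<'E'
from h import *
bot.move_gripper(0,10);print(np.round(fz()-np.load("base.npy"),2))
E
python3 wind.py 97 106.5 10 8
```

```text
[-0.41  0.32  3.42 -0.07  0.17  0.01]
0 25.6 yaw 89.0 z 106.17 [462.85 -28.97 106.22] F [-0.3  1.3  3.6] mz 0.036 w 23.5
1 26.0 yaw 81.0 z 105.83 [462.77 -29.02 105.84] F [-0.2  0.6  3.3] mz -0.03 w 23.5
2 26.4 yaw 73.0 z 105.5 [462.71 -29.03 105.5 ] F [-0.1  1.   3.6] mz -0.048 w 23.8
3 26.7 yaw 65.0 z 105.17 [462.68 -29.05 105.15] F [0.2 1.6 3.4] mz -0.034 w 23.8
4 27.1 yaw 57.0 z 104.83 [462.71 -29.06 104.85] F [-0.   1.   3.4] mz 0.01 w 23.7
5 27.4 yaw 49.0 z 104.5 [462.67 -29.08 104.48] F [-0.2  0.5  3.6] mz -0.007 w 23.9
6 27.8 yaw 41.0 z 104.17 [462.68 -29.1  104.15] F [0.1 1.7 3.2] mz -0.021 w 23.8
7 28.1 yaw 33.0 z 103.83 [462.7  -29.07 103.83] F [0.5 0.3 3. ] mz -0.013 w 23.7
8 28.5 yaw 25.0 z 103.5 [462.7  -29.07 103.5 ] F [0.6 1.3 3.1] mz -0.06 w 23.9
9 28.9 yaw 17.0 z 103.17 [462.74 -29.06 103.17] F [0.5 1.  3.3] mz -0.004 w 23.9
args 17.0 103.16666666666671
```

```bash
python3 wind.py 17 103.167 8 8 | tail -4; python3 wind.py -47 100.5 10 4
```

```text
5 31.0 yaw -31.0 z 101.17 [462.65 -29.1  101.16] F [-0.3  0.4  3. ] mz 0.01 w 23.9
6 31.4 yaw -39.0 z 100.83 [462.74 -29.08 100.86] F [0.6 0.7 3.9] mz 0.016 w 23.7
7 31.7 yaw -47.0 z 100.5 [462.69 -29.06 100.51] F [0.3 0.1 3.6] mz -0.025 w 23.6
args -47.0 100.50033333333337
0 32.0 yaw -51.0 z 100.33 [462.69 -29.09 100.34] F [0.  0.6 3.3] mz -0.011 w 23.9
1 32.4 yaw -55.0 z 100.17 [462.78 -29.09 100.22] F [0.6 0.2 4.3] mz -0.0 w 23.3
2 32.7 yaw -59.0 z 100.0 [462.75 -29.07 100.04] F [0.7 1.  3.9] mz 0.046 w 24.0
3 33.0 yaw -63.0 z 99.83 [462.77 -29.09  99.93] F [-0.2  0.7  5.4] mz -0.006 w 24.1
4 33.3 yaw -67.0 z 99.73 [462.83 -29.09  99.9 ] F [0.3 0.9 6.6] mz -0.03 w 23.4
5 33.6 yaw -71.0 z 99.63 [462.92 -29.09  99.86] F [-0.4  1.5  6.8] mz -0.023 w 23.7
6 33.9 yaw -75.0 z 99.63 [462.94 -29.06  99.85] F [-0.1 -0.5  6.2] mz -0.03 w 23.6
7 34.3 yaw -79.0 z 99.53 [463.02 -29.07  99.86] F [-0.2 -0.2  7.3] mz 0.018 w 24.0
8 34.6 yaw -83.0 z 99.53 [463.   -29.06  99.84] F [0.2 0.9 7.1] mz 0.011 w 23.7
9 34.9 yaw -87.0 z 99.43 [463.03 -29.04  99.83] F [-0.4  1.2  7.4] mz 0.014 w 23.6
args -87.0 99.43333333333334
```

```bash
python3 - <<'E'
from h import *
b=np.load("base.npy");P=[462.9,-29.1]
bot.move_gripper(0,7)
y=-87
for i in range(8):
    y-=3;bot.line_to([*P,99.6],20,ori=down(np.radians(y)));f=fz(5)-b
    s=bot.read_state();print(round(s["t"],1),y,np.round(s["tcp_pos"],2),np.round(f,2))
    if f[5]>.045: break
print(s["joint_pos"][5])
E
```

```text
35.5 -90 [463.06 -29.01  99.86] [-0.22  1.29  7.88  0.51  0.22 -0.01]
35.8 -93 [463.04 -28.96  99.84] [-0.81  1.55  7.14  0.65  0.31  0.05]
-0.4137596870571003
```

```bash
python3 - <<'E'
from h import *
b=np.load("base.npy");P=[462.8,-29.1]
bot.line_to([*P,99.9],20);bot.move_gripper(0,50)
f=fz(4)-b;print("pre",np.round(f,2))
for z in [100.5,101,101.5,102,103,104,106,108,110,112,114,116]:
    bot.line_to([*P,z],15);f=fz(2)-b;s=bot.read_state()
    print(z,round(s["t"],1),np.round(s["tcp_pos"],2),np.round(f,2),round(s["width"],1))
    if np.hypot(*f[:2])>12 or abs(f[2])>32: print("stop");break
E
```

```text
pre [ 0.97  1.91  3.67  1.01 -0.25  0.02]
100.5 36.6 [462.12 -29.22 100.03] [ 0.6   1.96 -1.71  0.84 -0.13 -0.01] 23.5
101 36.9 [462.07 -29.24 100.4 ] [ 0.57  1.25 -6.93  0.81 -0.22  0.  ] 23.4
101.5 37.2 [462.01 -29.26 100.98] [  0.82   1.32 -10.54   0.77  -0.09   0.02] 23.2
102 37.5 [462.17 -29.26 101.71] [-1.000e+00  1.390e+00 -1.101e+01  6.500e-01  4.000e-01  1.000e-02] 23.2
103 37.8 [462.38 -29.26 102.96] [-1.61  0.87 -9.93  0.46  0.77 -0.01] 23.1
104 38.0 [462.59 -29.25 104.03] [-2.06  0.4  -9.7   0.22  0.9   0.04] 23.2
106 38.4 [462.78 -29.16 106.15] [-2.32 -0.2  -8.16  0.16  0.95 -0.01] 23.3
108 38.7 [462.89 -29.12 108.18] [-1.82  0.08 -8.95  0.12  0.87  0.02] 23.3
110 39.0 [462.96 -29.08 110.19] [-1.76  0.06 -7.88  0.13  0.81 -0.01] 23.4
112 39.3 [462.91 -29.1  112.17] [-1.38  0.26 -8.72  0.06  0.72  0.03] 23.1
114 39.6 [463.69 -29.   115.05] [-2.41  0.52  1.24  0.16  1.23  0.04] 23.4
116 39.9 [463.47 -28.93 116.34] [-0.19  0.19 -1.65  0.18  0.2   0.  ] 22.9
```

```bash
python3 - <<'E'
from h import *
b=np.load("base.npy")
bot.line_to([462.8,-29.1,136],60);f=fz(2)-b;print(np.round(f,1))
bot.line_to([462.8,-29.1,185],100)
y=np.radians(6.35);c=np.array([468.2,-298.9])-42*np.array([np.cos(y),np.sin(y)]);print(c)
bot.line_to([*c,185],200,ori=down(np.radians(-68.6)));bot.pause(.2)
s=bot.read_state();print(s["t"],s["tcp_pos"],np.round(fz(3)-b,1),s["width"])
S=bot.camera("scene");T=bot.camera("top")
cv2.imwrite("pics/c.png",np.hstack([cv2.resize(S[60:260,230:430],(400,400),interpolation=cv2.INTER_CUBIC),cv2.resize(T[240:400,270:510],(400,267)).repeat(1,0) if 0 else cv2.resize(T[230:390,350:510],(400,400),interpolation=cv2.INTER_CUBIC)])[...,::-1])
E
```

```text
[-0.3  0.5 -2.1  0.2  0.1 -0. ]
[ 426.45767774 -303.54526988]
42.8333 [ 426.64760671 -303.03457671  185.10823372] [-0.1  0.4 -1.6  0.2  0.1 -0. ] 23.3798122966128
```

View pics/c.png

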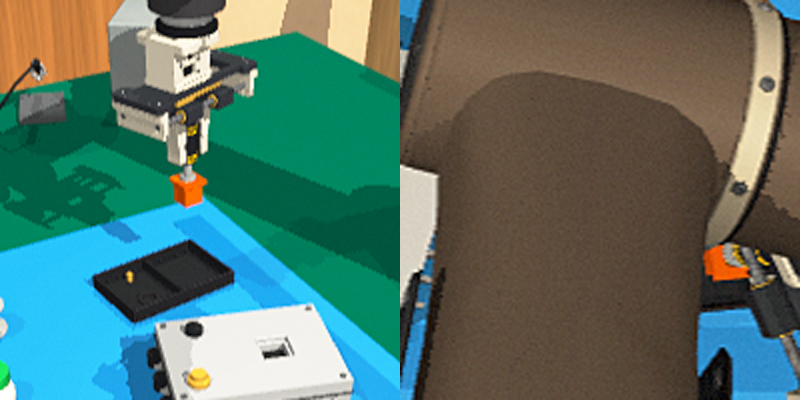

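The plug is out and hanging straight on the rod above the empty half of the tray. The standoff is in the other half. Now I'll lower it.

```bash
python3 - <<'E'
from h import *
c=[426.46,-303.55]
bot.line_to([*c,90],120);bot.line_to([*c,71],40);bot.pause(.2);b=fz(4)
for z in np.arange(70,64.5,-.4):
    bot.line_to([*c,z],15);f=fz(2)-b
    if f[2]>2.5: break
s=bot.read_state();print(z,s["t"],s["tcp_pos"],np.round(f,2))
bot.move_gripper(0,5);bot.pause(.2);print(np.round(fz(3)-b,2))
bot.move_gripper(60);bot.pause(.2)
bot.line_to([*c,150],100);bot.line_to([*c,200],150)
bot.move_joints([.6]+list(bot.read_state()["joint_pos"][1:]))
s=bot.read_state();print(s["t"],s["tcp_pos"])
S=bot.camera("scene");T=bot.camera("top")
cv2.imwrite("pics/d.png",np.hstack([cv2.resize(S[140:280,260:420],(400,350),interpolation=cv2.INTER_CUBIC),cv2.resize(T[235:375,350:510],(400,350),interpolation=cv2.INTER_CUBIC)])[...,::-1])
E
```

```text
66.39999999999995 47.65 [ 426.68559265 -303.64907174   66.91215715] [-0.62  2.44  7.23  0.71  0.48 -0.  ]
[-1.06  0.83  7.46  0.37  0.41 -0.  ]
52.1667 [510.05098316 115.94628514 199.53568446]
```

View pics/d.png

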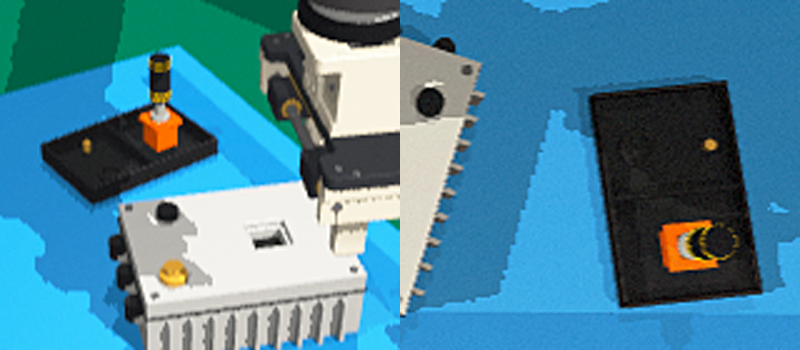

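The plug and rod stand upright together in the tray's empty half, the port is open, and the rest is undisturbed. I'm handing it in.

```bash
python3 -c "
from plant import bot
print(bot.close_job())"
```

```text
the job is handed in; nothing more can be done
None
```

The job is handed in after about 52 s of robot time: the plug was drawn with the rod screwed home, both stand upright in the tray's empty half, and the gripper is clear. No verdict came back.

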